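Lay up a breakfast tray

TASK

Finish laying up the breakfast tray: set the espresso cup upright on the saucer, the egg upright, thick end down, in the egg cup, and put each of the two loose lids properly home on the pot it fits, teapot or sugar bowl. Set every piece down without letting it fall, and leave the crockery on the tray and the milk jug and shaker beside it where they are.

Things in the scene. Friction and masses are not known exactly. Their poses are not given: they have to be found in the camera images.
- espresso_cup_center (a point): White espresso cup, 62 mm across its straight upper wall (from 30 mm up to the rim), 58 mm high, foot 40 mm across, wall 3.5 mm, one small loop handle reaching out along the cup's +y to 57 mm from its axis; 130 g. It stands upright on the counter. The point lies on its axis, half-way up (29 mm above its underside); z up.
- saucer: White saucer, 120 mm across, 15 mm high at the rim, standing loose on the fixed black tray (340 by 400 mm, rim 18 mm high, floor 4 mm above the counter, a bar handle 40 mm high at each of its left and right ends). Origin at the centre of its underside, z up. Its flat inner floor, about 70 mm across, lies 4 mm above the origin; the cup's foot stands on the middle of it.
- egg_center (a point): Brown hen's egg (hard-boiled, rigid, 60 g), 58 mm long and 44 mm thick, standing upright with its thick end down in one hole of the wooden egg rack. The point lies on its long axis, half-way up (29 mm from either end); z along the egg, towards its pointed end. It is thickest 7 mm below this point. The rack is a fixed 106 mm square board with four holes 48 mm apart, its top 28 mm above the counter; the egg's underside dips about 9 mm below that top.
- egg_cup: White egg cup on a foot 52 mm across, standing loose on the tray; 42 mm high, mouth 39 mm wide inside and 45 mm outside. Origin at the centre of its underside, z up. An egg set in it thick end down rests with its middle about 58.8 mm above the origin.
- teapot_lid_knob (a point): The larger white lid, that of the teapot: 82 mm across, with a round knob 23 mm thick on top and, below, a tapering plug 9 mm deep and 52 to 63 mm across that goes into the pot's mouth; 90 g. It lies right way up on the counter. The point is on the axis in the middle of the knob's grip, 32 mm above the lid's underside (the plug's foot), 8 mm below the knob's top and 13 mm above the lid's dome; z up.
- teapot: Small white teapot without its lid, standing loose on the tray: body 106 mm across, 76 mm high to the rim, round mouth about 72 mm wide inside at the top; spout along its +x (to 88 mm from the axis), handle along -x (to 85 mm); 450 g. Origin at the centre of its underside, z up. With the lid seated the middle of the lid's knob is 99 mm above the origin.
- sugar_lid_knob (a point): The smaller white lid, that of the sugar bowl: 58 mm across, round knob 19 mm thick, tapering plug 8 mm deep and 29 to 40 mm across below; 50 g. It lies right way up on the counter. The point is on the axis in the middle of the knob's grip, 29 mm above the lid's underside, 8 mm below the knob's top and 13 mm above the lid's dome; z up.
- sugar_bowl: White sugar bowl with sugar cubes, without its lid, standing loose on the tray: 86 mm across, 60 mm high to the rim, round mouth about 48 mm wide inside, two small ears along its x (to 57 mm from the axis). Origin at the centre of its underside, z up. With the lid seated the middle of the lid's knob is 81 mm above the origin.
- milk_jug: Bystander, not to be moved: steel milk jug with a handle along its +x, body 76 mm across, 95 mm high. Origin at the centre of its underside.
- shaker: Bystander, not to be moved: steel shaker, 42 mm across, 70 mm high. Origin at the centre of its underside.

How it is judged:
By the outcome, as a careful person would: the job done as asked, in the order asked, and still so for the second after the job is handed in, with the robot touching nothing.
It also fails if it takes over 120 s, if anything falls off the work surface, if the arm or the gripper's body presses on something with over 40 N, if the wrist force passes 120 N, or if a joint passes its speed limit or range.

ROBOT

A 6-joint arm with a two-finger parallel gripper is mounted at the origin on the work surface. World frame = base frame: x ahead of the robot, y to its left, z up, the work surface at z = 0. Lengths are in mm, angles in rad, forces in N, time in s.
With the tool pointing down it reaches from about 325 to 750 mm from the base axis. Payload 7.6 kg.
Tool frame: the origin (TCP) lies midway between the tips of the shut fingers; the grasp point (between the pads) lies 19 mm behind it; z points along the fingers, y is the line along which they close (so a half turn about z gives the same grasp; the last joint's range is limited). The gripper opens to 85 mm and grips with 20 to 120 N. Pads are 22 mm wide; open, the fingers measure 114 mm over their backs; the gripper's body (76 mm by 85 mm) begins 54 mm behind the grasp point. The pads swing forward as they close: fully open they stand 13 mm farther back than shut.
Start: joints at [-1.272, 0.052, 1.401, -0, 1.689, -0.07], TCP at [189.286, -489.711, 231.323] pointing down, gripper open.
Joint ranges: [-2.9, 2.9], [-0.91, 2.17], [0.12, 2.37], [-1.06, 4.2], [0.26, 2.73], [-2.93, 2.93]. Speed limits (rad/s): [2.57, 2.57, 3.01, 3.14, 3.14, 3.14].

INTERFACE

Orientations are given as a unit quaternion [w, x, y, z].
In Python, from cell import * gives the robot as it stands. The module is installed in compiled form; this text tells all that it offers.
- The arm moves only by the tool step_arm, never from a script. Its arguments are lists of equal length, an entry for each row: "dp": the shift along the world's x, y, z in mm, a list of three; "roll": the turn about the world's z in degrees; "jaw": the finger opening in mm, from 0 to 85.4. A call has 1 to 20 rows; each row is the pose to reach, as a shift and turn from the pose commanded when the call began; what a row does not reach only later rows make up. A row lasts 1/8 s, in which the tool goes at most 62.5 mm and 10.7 degrees, less where a joint would pass 70% of its speed; a pose out of reach is approached as far as the arm can. A call with a gripper value outside its range is refused whole. The fingers move at their own pace and stop on an object; "grip_force" is the grip in N (left out, the last holds). Time passes only in rows, so rows that repeat a pose let the fingers close. It gives the time, the measured TCP pose, the force, the opening and the grip force at its end, in the units of the state.
- observe(): the state, without advancing time (a new reading comes with each control period).
- read_camera(name): name is "scene" or "top" or "wrist"; returns a dict with "color" (480x640x3 uint8, blue, green, red), "K" (3x3 intrinsics, pixels), "dist" ([k1, k2, p1, p2, k3] as OpenCV has them; the pictures are not rectified), "R" (3x3) and "t" (3): a world point X has camera coordinates R X + t; the wrist camera has in their place "mount" (4x4, takes a point from camera to tool coordinates, whose origin is the TCP and whose axes are the flange's). Camera axes: x right, y down, z forward; pixel columns grow to the right and rows downward; lengths in mm; the calibration is good to about 2 mm. A picture is of the moment at which its call begins: read the wrist's pose just before it. There is no depth.
- close_job(): hands the job in; it is judged then, once.
Trained networks look in a picture, given as the dict that the camera call returned (one of the last four; its "shot" number tells which), for a name from the list of things; names that differ only in an ending like _2 or _b are one class to them, and where a whole thing is asked for, a point or a joint stands for the part that bears it (a point fixed in the world has none). Each returns a list of dicts, best first, with "confidence" (0 to 1); they miss things now and then, are a little off and sometimes report something else, mostly with a low value. They report only what shows in the picture. A call takes as long as a camera call.
- look_for(picture, query): "xy" ([column, row] in pixels, amid what is visible of it).
- outline_of(picture, query): "pixels" (480x640 bool, what is visible of it) and "xy" ([column, row] in pixels, amid what is visible of it).
- landmark_of(picture, query): "xy" ([column, row] in pixels: a listed point, or the origin of a listed thing).
The state is a dict: "time": time; "q": joint angles; "joint_velocities": joint speeds; "joint_efforts": joint torques, N m; "position": TCP position; "tcp_rot": TCP orientation; "force": force on the tool from outside, world axes, zero at the start; "ft_torque": the same for the moment, N m; "gripper_width": finger opening in mm; "finger_force": force on a finger pad.
Only numpy, scipy, OpenCV 4.12 (cv2) and the standard library are available. Lean on these libraries where they do the work, as an engineer would, in place of code of your own. Each camera call takes 0.05 s, during which the arm holds its last target. There are 200 camera calls.

## Working session

There is one attempt and no reset: what is moved stays moved. The work goes in short steps, Python scripts to look and compute and a tool call to move; the robot and the scene stay as the last step left them, time stands still between calls to the robot, and variables do not carry over. Pictures are saved under pics/ and viewed, at most 18 in all, crops included, and the job is handed in when it is done.

Besides the shell and the picture viewer there is one more tool, called after "Emit:" as a command line: name --pt "numbers of a row" for each row, then --argument value for the rest. step_arm: Moves the arm, as the interface text tells. Its arguments: {"type":"object","properties":{"dp":{"type":"array"},"roll":{"type":"array"},"jaw":{"type":"array"},"grip_force":{"type":"number"}},"required":["dp","roll","jaw"]}

```bash
mkdir -p pics
cat > h.py <<'E'
from cell import *
import numpy as np, cv2
from scipy.spatial.transform import Rotation as Ro
NAMES=["espresso_cup_center","saucer","egg_center","egg_cup","teapot_lid_knob","teapot","sugar_lid_knob","sugar_bowl","milk_jug","shaker"]
def cam(name):
    s=observe(); p=read_camera(name)
    if "R" not in p:
        q=np.array(s["tcp_rot"]).ravel(); R=Ro.from_quat([q[1],q[2],q[3],q[0]]).as_matrix()
        T=np.eye(4);T[:3,:3]=R;T[:3,3]=s["position"]; M=np.linalg.inv(T@np.array(p["mount"]))
        p["Rw"],p["tw"]=M[:3,:3],M[:3,3]
    else: p["Rw"],p["tw"]=np.array(p["R"]),np.array(p["t"]).ravel()
    return p
def ray(p,xy):
    u=cv2.undistortPoints(np.array(xy,float).reshape(1,1,2),np.array(p["K"]),np.array(p["dist"])).ravel()
    d=p["Rw"].T@np.array([u[0],u[1],1]); return -p["Rw"].T@p["tw"], d/np.linalg.norm(d)
def atz(p,xy,z):
    o,d=ray(p,xy); return o+d*(z-o[2])/d[2]
def tri(rs):
    A=np.zeros((3,3));b=np.zeros(3)
    for o,d in rs:
        P=np.eye(3)-np.outer(d,d);A+=P;b+=P@o
    X=np.linalg.solve(A,b); return X,[round(float(np.linalg.norm(np.cross(X-o,d))),1) for o,d in rs]
def proj(p,X):
    return cv2.projectPoints(np.array(X,float).reshape(-1,3),cv2.Rodrigues(p["Rw"])[0],p["tw"],np.array(p["K"]),np.array(p["dist"]))[0].reshape(-1,2)
E
python3 - <<'E'
from h import *
np.set_printoptions(precision=1,suppress=True)
s=cam("scene");t=cam("top")
cv2.imwrite("pics/s.png",s["color"]);cv2.imwrite("pics/t.png",t["color"])
for p in(s,t):print(-p["Rw"].T@p["tw"])
for n in NAMES:
    a=landmark_of(s,n)[:2];b=landmark_of(t,n)[:2]
    print(n,[(np.array(x["xy"]),round(x["confidence"],2)) for x in a],[(np.array(x["xy"]),round(x["confidence"],2)) for x in b])
    if a and b:print("   ",*tri([ray(s,a[0]["xy"]),ray(t,b[0]["xy"])]))
E
```

```text
[1344.3 -146.1  737.2]
[ 383.3  -88.2 1205.7]
espresso_cup_center [(array([224.6, 263.2]), 0.73), (array([415.2, 269.7]), 0.19)] [(array([409.6, 244.3]), 0.62)]
    [ 598.8 -293.6   32.5] [1.2, 1.2]
saucer [(array([415.1, 268.9]), 0.98)] [(array([237.6, 244.1]), 0.95)]
    [609.9 102.8  10.4] [0.1, 0.1]
egg_center [(array([304.4, 216.4]), 0.66)] [(array([339.2, 298.9]), 0.84)]
    [ 475.4 -127.6   51.7] [2.9, 2.9]
egg_cup [(array([405.6, 218.5]), 0.66)] [(array([235.4, 311.7]), 0.69)]
    [453.  107.1  20.1] [3.3, 3.3]
teapot_lid_knob [(array([231. , 214.8]), 0.98)] [(array([415.9, 314.3]), 0.8)]
    [ 439.9 -296.1   34.4] [4.5, 4.5]
teapot [(array([490.8, 265.5]), 0.84)] [(array([163.7, 246.7]), 0.76)]
    [605.7 271.8   9.6] [3.6, 3.6]
sugar_lid_knob [(array([306. , 268.5]), 0.94)] [(array([337.6, 238.3]), 0.91)]
    [ 616.6 -128.5   27.9] [2.3, 2.3]
sugar_bowl [(array([472.3, 221.9]), 0.56), (array([299.5, 216.9]), 0.56)] [(array([161. , 312.5]), 0.73)]
    [453.8 274.2   6.1] [2.1, 2.1]
milk_jug [(array([145.6, 254.3]), 0.76)] [(array([482.7, 275.4]), 0.74)]
    [ 529.7 -470.4   -0.5] [4.7, 4.7]
shaker [(array([335.8, 339.9]), 0.8)] [(array([316.1, 177.9]), 0.74)]
    [773.8 -79.8  -6.3] [3.4, 3.4]
```

View pics/s.png

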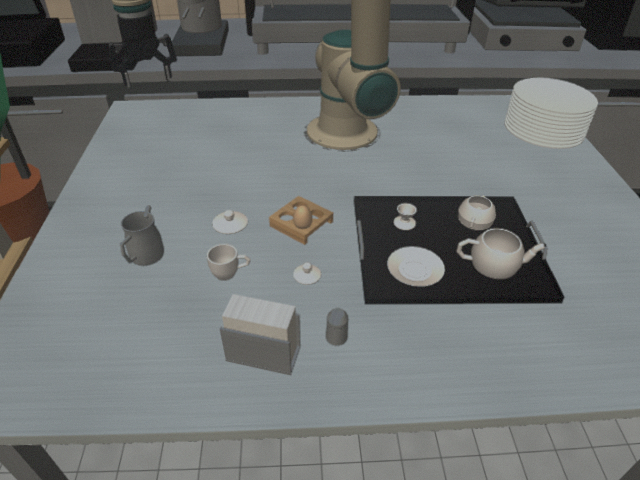

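View pics/t.png

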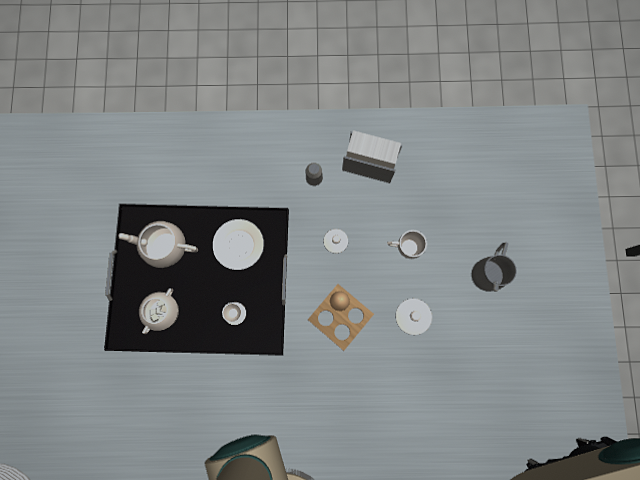

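The scene view shows the cup at (224,263) with its handle to the right, the egg in the rack at (303,216) and the lids at (230,220) and (307,272). The tray has the egg cup, sugar bowl, saucer and teapot on it. In the top view the cup handle points left (+y) and the teapot spout points +y. The network positions agree with both pictures.

Emit:
step_arm --pt "60 30 10" --pt "120 60 20" --pt "180 90 20" --pt "240 120 20" --pt "300 150 20" --pt "350 175 20" --pt "380 190 20" --pt "380 190 20" --pt "380 190 20" --roll '[0,0,0,0,0,0,0,0,0]' --jaw '[85,85,85,85,85,85,85,85,85]'

```text
time: 2.22
position: [569.1, -299.9, 251.1]
tcp_rot: [0.0, 0.983, 0.183, -0.0]
force: [-0.0, -0.9, -1.0]
gripper_width: 85.1
finger_force: 0.0
```

```bash
cat >> h.py <<'E'
import pickle,os
np.set_printoptions(precision=1,suppress=True)
def wl(names,tag=None,zs={}):
    "wrist look: landmarks, with rays kept on disk"
    db=pickle.load(open("rays.pkl","rb")) if os.path.exists("rays.pkl") else {}
    p=cam("wrist")
    if tag: cv2.imwrite(f"pics/{tag}.png",p["color"])
    for n in names:
        a=landmark_of(p,n)[:1]
        if not a: print(n,"none"); continue
        print(n,np.array(a[0]["xy"]),round(a[0]["confidence"],2),end=" ")
        if n in zs: print("at z",zs[n],atz(p,a[0]["xy"],zs[n]),end=" ")
        if a[0]["confidence"]>.4:
            db.setdefault(n,[]).append(ray(p,a[0]["xy"]))
            if len(db[n])>1: print("tri",*tri(db[n]),end="")
        print()
    pickle.dump(db,open("rays.pkl","wb"))
    return p
ZS=dict(espresso_cup_center=29,saucer=4,egg_center=48,egg_cup=4,teapot_lid_knob=32,teapot=4,sugar_lid_knob=29,sugar_bowl=4)
E
python3 - <<'E'
from h import *
s=observe();print(s["position"],s["q"],Ro.from_quat(np.roll(s["tcp_rot"],-1)).as_matrix(),s["force"])
p=wl(["espresso_cup_center","egg_center","teapot_lid_knob","sugar_lid_knob"],"w1",ZS);print(p["mount"])
E
```

```text
[ 569.1 -299.9  251.1] [-0.5  0.4  1.  -0.   1.8  0.7] [[ 0.9  0.4 -0. ]
 [ 0.4 -0.9 -0. ]
 [-0.  -0.  -1. ]] [-0.  -0.9 -1. ]
espresso_cup_center [326.9 167.3] 0.91 at z 29 [ 597.  -298.2   29. ] 
egg_center [ 93.9 235.1] 0.57 at z 48 [ 472.4 -131.3   48. ] 
teapot_lid_knob [268.5 324.5] 0.79 at z 32 [ 436.8 -300.7   32. ] 
sugar_lid_knob [139.8  71.8] 0.71 at z 29 [ 613.6 -127.7   29. ] 
[[  -0.    -1.    -0.3   69.9]
 [   1.    -0.    -0.     0.1]
 [   0.    -0.3    1.  -143.2]
 [   0.     0.     0.     1. ]]
```

View pics/w1.png

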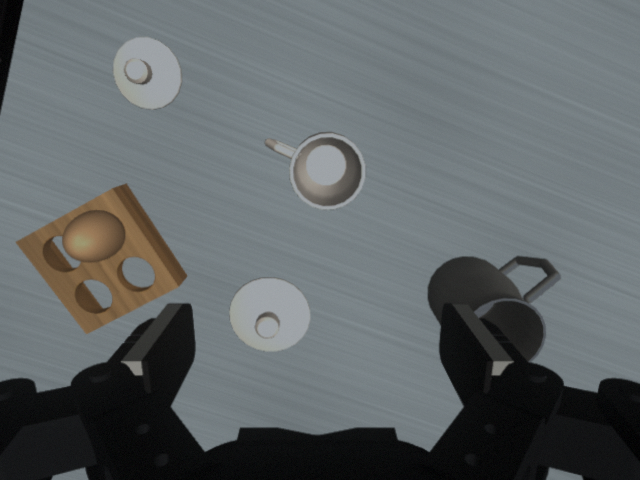

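The wrist view shows the cup rim at (328,170) with its handle pointing to world +y. The egg is in its rack at (94,236), with the lids at (146,72) and (269,316) and the jug lower right, clear of the work. I'll turn the jaws to close along world x and look from closer.

Emit:
step_arm --pt "10 0 0" --pt "20 0 0" --pt "29 0 0" --pt "29 0 0" --pt "29 0 -10" --pt "29 0 -50" --pt "29 0 -91" --pt "29 0 -91" --pt "29 0 -91" --roll '[10,20,30,40,50,60,69,69,69]' --jaw '[85,85,85,85,85,85,85,85,85]'

```text
time: 3.6
position: [598.7, -300.4, 162.8]
tcp_rot: [0.001, 0.708, 0.707, 0.0]
force: [0.2, 0.3, 1.3]
gripper_width: 85.0
finger_force: 0.0
```

```bash
cat >> h.py <<'E'
def ell(p,n,zc):
    "centre of outline by mask moments and bounding ellipse, at height zc"
    a=outline_of(p,n)[:1]
    if not a: print(n,"no outline");return None
    m=a[0]["pixels"].astype(np.uint8)
    m=cv2.morphologyEx(m,cv2.MORPH_OPEN,np.ones((3,3)))
    c=max(cv2.findContours(m,0,1)[0],key=cv2.contourArea)
    e=cv2.fitEllipse(cv2.convexHull(c)); x=atz(p,e[0],zc)
    print(n,"ell",np.array(e[0]),np.array(e[1]),"at z",zc,x,round(a[0]["confidence"],2)); return a[0]["pixels"]
E
python3 - <<'E'
from h import *
s=observe();print(s["position"],s["tcp_rot"])
p=wl(["espresso_cup_center","egg_center","teapot_lid_knob","sugar_lid_knob"],"w2",ZS)
ell(p,"espresso_cup_center",58)
X=np.array([[597,-297,58]]);print(proj(p,X+31*np.array([[1,0,0],[-1,0,0],[0,1,0],[0,-1,0]])))
E
```

```text
[ 598.7 -300.4  162.8] [0.  0.7 0.7 0. ]
espresso_cup_center [312.2 216.3] 0.72 at z 29 [ 595.4 -296.2   29. ] tri [ 595.5 -299.2   16. ] [0.2, 0.2]
egg_center none
teapot_lid_knob [ 75.3 221.5] 0.63 at z 32 [ 436.1 -298.9   32. ] tri [ 431.  -301.3   22.5] [0.5, 0.5]
sugar_lid_knob none
espresso_cup_center ell [314.5 209.9] [ 99.  143.5] at z 58 [ 597.1 -285.3   58. ] 0.84
[[364.6 228.4]
 [264.  228.6]
 [314.1 178.3]
 [314.5 275.5]]
```

View pics/w2.png

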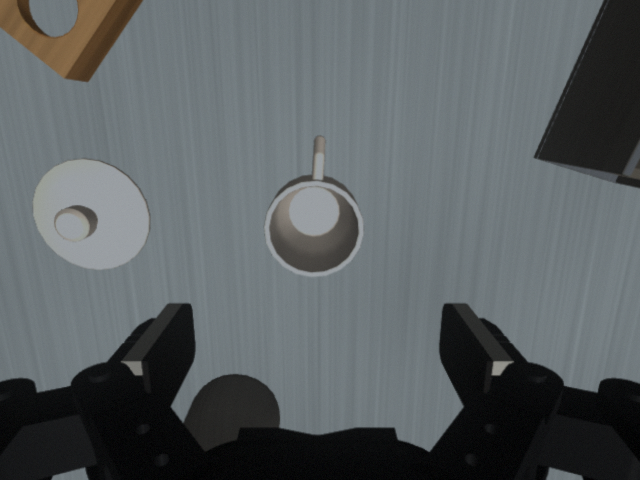

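The rim spans columns 265–363 and rows 180–275, which matches a rim centred at (597, −297) at z 58. The handle points to +y, clear of the jaws. I'll grasp it now.

Emit:
step_arm --pt "-1 3 -30" --pt "-1 3 -70" --pt "-1 3 -105" --pt "-1 3 -128" --pt "-1 3 -140" --pt "-1 3 -140" --pt "-1 3 -140" --pt "-1 3 -140" --pt "-1 3 -140" --pt "-1 3 -140" --pt "-1 3 -140" --pt "-1 3 -140" --roll '[0,0,0,0,0,0,0,0,0,0,0,0]' --jaw '[85,85,85,85,85,85,55,55,55,55,55,55]' --grip_force 35

```text
time: 5.4
position: [598.3, -297.3, 22.4]
tcp_rot: [0.002, 0.706, 0.708, 0.0]
force: [0.4, -0.3, 5.9]
gripper_width: 60.7
finger_force: 38.6
```

Emit:
step_arm --pt "0 0 10" --pt "0 0 30" --pt "0 0 60" --pt "0 0 100" --pt "0 30 120" --pt "0 80 130" --pt "0 130 130" --pt "2 180 130" --pt "5 230 130" --pt "8 270 130" --pt "12 295 130" --pt "12 300 130" --pt "12 300 130" --pt "12 300 130" --roll '[0,0,0,0,0,0,0,0,0,0,0,0,0,0]' --jaw '[55,55,55,55,55,55,55,55,55,55,55,55,55,55]'

```text
time: 7.15
position: [609.2, 2.1, 150.6]
tcp_rot: [0.0, 0.707, 0.707, -0.0]
force: [-0.2, -0.5, -1.3]
gripper_width: 60.7
finger_force: 38.3
```

```bash
cat > l.py <<'E'
import sys
from h import *
E
python3 - <<'E'
from h import *
s=observe();print(s["position"],s["tcp_rot"],s["gripper_width"])
p=wl(["saucer","teapot","egg_cup","sugar_bowl","espresso_cup_center"],"w3",ZS)
ell(p,"saucer",19)
E
```

```text
[609.2   2.1 150.6] [ 0.   0.7  0.7 -0. ] 60.70644141093593
saucer [315.4  69.1] 0.69 at z 4 [607.8 101.3   4. ] 
teapot none
egg_cup [66.5 56.8] 0.93 at z 4 [448.9 107.7   4. ] 
sugar_bowl none
espresso_cup_center [317.  317.2] 0.63 at z 29 [609.  -63.2  29. ] tri [ 581.6 -356.5 -471.9] [44.3, 57.9, 42.9]
saucer ell [315.   59.5] [195.1 209.9] at z 19 [607.6 105.2  19. ] 0.76
```

View pics/w3.png

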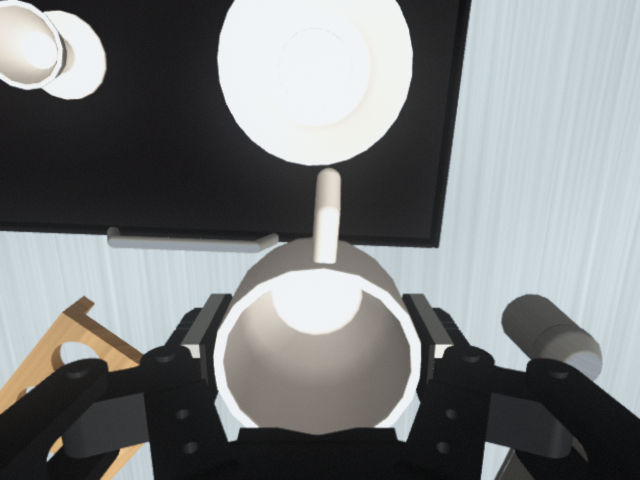

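The wrist view shows the cup held upright with its handle ahead. The saucer rim covers columns 218–412 down to row 165, and the egg cup is at top left. I'll check the saucer estimate against its edges.

Run:
```python
from h import *
p=cam("wrist")
for X in ([608,102,19],): print(proj(p,np.array(X)+60*np.array([[1,0,0],[-1,0,0],[0,-1,0]])), proj(p,[[608,102,8],[608,67,8]]))
t=cam("top")
for n,z in (("saucer",19),("egg_cup",46),("teapot",80),("sugar_bowl",64)): ell(t,n,z)
```

```text
[[413.8  66.6]
 [217.7  66.3]
 [315.7 165.6]] [[315.8  68.7]
 [315.8 125.6]]
saucer ell [245.1 242.7] [34.1 44.8] at z 19 [611.4  83.9  19. ] 0.64
egg_cup no outline
teapot ell [156.4 243.8] [43.6 79.4] at z 80 [600.3 270.4  80. ] 0.6
sugar_bowl ell [158.6 311.5] [35.8 47.9] at z 64 [453.2 264.   64. ] 0.94
```

Emit:
step_arm --pt "-1 30 0" --pt "-1 65 0" --pt "-1 90 0" --pt "-1 99 0" --pt "-1 99 -30" --pt "-1 99 -65" --pt "-1 99 -95" --pt "-1 99 -108" --pt "-1 99 -113" --pt "-1 99 -115" --pt "-1 99 -115" --pt "-1 99 -115" --pt "-1 99 -115" --roll '[0,0,0,0,0,0,0,0,0,0,0,0,0]' --jaw '[55,55,55,55,55,55,55,55,55,55,55,55,55]'

```text
time: 9.43
position: [608.5, 102.3, 35.8]
tcp_rot: [0.0, 0.706, 0.708, 0.0]
force: [1.3, -0.6, -1.1]
gripper_width: 60.5
finger_force: 38.3
```

Emit:
step_arm --pt "0 0 -1.5" --pt "0 0 -3" --pt "0 0 -4" --pt "0 0 -5" --pt "0 0 -5.5" --pt "0 0 -5.5" --pt "0 0 -5.5" --roll '[0,0,0,0,0,0,0]' --jaw '[55,55,55,55,55,55,55]'

```text
time: 10.3
position: [608.3, 102.3, 30.4]
tcp_rot: [0.0, 0.706, 0.708, 0.0]
force: [-4.4, -0.2, 5.9]
gripper_width: 60.5
finger_force: 38.8
```

Emit:
step_arm --pt "0 0 0" --pt "0 0 0" --pt "0 0 0" --pt "0 0 0" --pt "0 0 5" --pt "0 0 20" --pt "0 0 50" --pt "0 0 90" --pt "0 -20 130" --pt "0 -40 170" --pt "0 -60 190" --pt "0 -60 190" --pt "0 -60 190" --roll '[0,0,0,0,0,0,0,0,0,0,0,0,0]' --jaw '[63,68,75,80,80,80,85,85,85,85,85,85,85]'

```text
time: 11.92
position: [607.7, 42.6, 217.7]
tcp_rot: [-0.001, 0.706, 0.708, -0.001]
force: [0.7, -0.5, -1.0]
gripper_width: 85.0
finger_force: 0.0
```

Run:
```python
from h import *
p=wl(["saucer","teapot","egg_cup","sugar_bowl","espresso_cup_center"],"w4",ZS)
```

```text
saucer none
teapot none
egg_cup [127.  118.3] 0.68 at z 4 [450.2 110.3   4. ] tri [445.3 109.5  -4.6] [1.3, 1.3]
sugar_bowl none
espresso_cup_center [318.9 128.9] 0.69 at z 29 [608.  103.3  29. ] tri [ 604.4 -129.1   87.4] [165.1, 149.2, 85.3, 233.9]
```

View pics/w4.png

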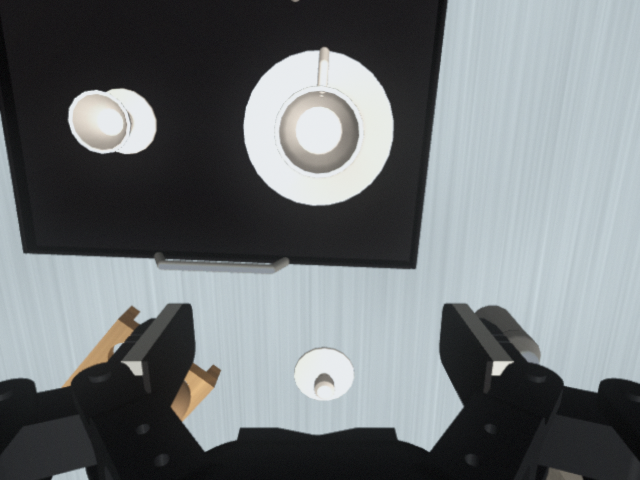

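The cup stands upright in the middle of the saucer at (320,130), and the egg cup's mouth is at (99,122). Next is the egg.

Emit:
step_arm --pt "-20 -25 0" --pt "-55 -70 0" --pt "-90 -115 -20" --pt "-120 -155 -50" --pt "-134 -172 -75" --pt "-134 -172 -75" --pt "-134 -172 -75" --pt "-134 -172 -75" --roll '[0,0,0,0,0,0,0,0]' --jaw '[85,85,85,75,65,65,65,65]'

```text
time: 13.22
position: [475.4, -129.1, 146.0]
tcp_rot: [0.001, 0.706, 0.708, 0.001]
force: [0.0, -0.3, -0.7]
gripper_width: 65.1
finger_force: 0.0
```

Run:
```python
from h import *
print(observe()["position"])
p=wl(["egg_center"],"w5",ZS)
ell(p,"egg_center",48)
```

```text
[ 475.4 -129.1  146. ]
egg_center [309.1 238.9] 0.63 at z 48 [ 470.5 -130.4   48. ] tri [ 470.9 -130.7   45.9] [0.5, 0.5]
egg_center ell [309.9 238.8] [71.  74.5] at z 48 [ 471.  -130.3   48. ] 0.93
```

View pics/w5.png

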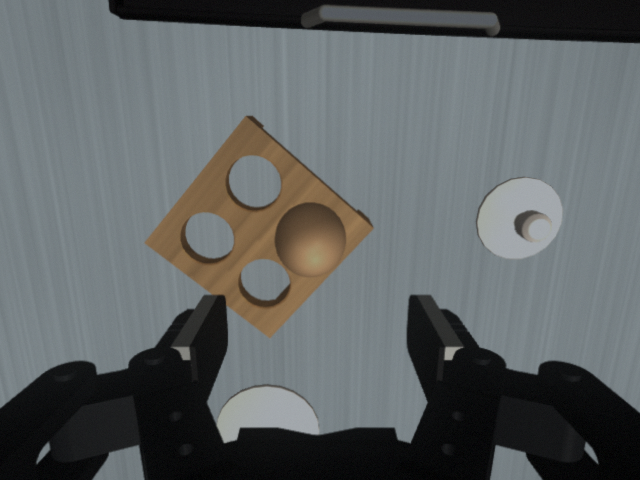

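The egg is at (310,239), upright in the rack's right-hand hole with bare board and empty holes around it. The sugar lid is at (520,218). The measured height of 46 agrees with the text's 48. Grasping.

Emit:
step_arm --pt "-3 -1 -30" --pt "-3 -1 -65" --pt "-3 -1 -95" --pt "-3 -1 -108" --pt "-3 -1 -112" --pt "-3 -1 -112" --pt "-3 -1 -112" --pt "-3 -1 -112" --pt "-3 -1 -112" --pt "-3 -1 -112" --pt "-3 -1 -112" --pt "-3 -1 -112" --roll '[0,0,0,0,0,0,0,0,0,0,0,0]' --jaw '[65,65,65,65,65,65,35,35,35,35,35,35]' --grip_force 25

```text
time: 14.88
position: [471.7, -131.0, 33.9]
tcp_rot: [0.001, 0.706, 0.708, 0.0]
force: [-3.1, 0.8, 6.5]
gripper_width: 42.8
finger_force: 25.4
```

Emit:
step_arm --pt "0 0 8" --pt "0 0 25" --pt "0 0 55" --pt "0 0 85" --pt "0 20 105" --pt "-5 60 110" --pt "-10 100 110" --pt "-15 135 110" --pt "-20 160 110" --pt "-21 175 110" --pt "-21 175 110" --pt "-21 175 110" --roll '[0,0,0,0,0,0,0,0,0,0,0,0]' --jaw '[35,35,35,35,35,35,35,35,35,35,35,35]'

```text
time: 16.38
position: [450.5, 43.6, 143.0]
tcp_rot: [0.0, 0.707, 0.708, 0.0]
force: [0.3, -0.4, -1.0]
gripper_width: 42.8
finger_force: 25.6
```

Run:
```python
from h import *
s=observe();print(s["position"],s["gripper_width"])
p=wl(["egg_cup","sugar_bowl","egg_center"],"w6",ZS)
c=np.array([[449.5,109,46]]);print(proj(p,c+19.5*np.array([[1,0,0],[-1,0,0],[0,1,0],[0,-1,0]])))
print(proj(p,np.array([[449.5,109,6]])+26*np.array([[1,0,0],[-1,0,0],[0,1,0],[0,-1,0]])))
```

```text
[450.5  43.6 143. ] 42.82612508399005
egg_cup [317.9 124.7] 0.96 at z 4 [450.7 108.3   4. ] tri [450.5 108.7   5.6] [1.4, 1.7, 0.5]
sugar_bowl none
egg_center [316.9 327.4] 0.9 at z 48 [450.2 -15.3  48. ] tri [ 453.  -107.   -30.4] [16.5, 47.5, 43.5]
[[350.9 124.8]
 [280.9 124.7]
 [315.9  87.5]
 [315.9 160.2]]
[[356.1 123.6]
 [276.  123.5]
 [316.1  80.7]
 [316.1 164. ]]
```

View pics/w6.png

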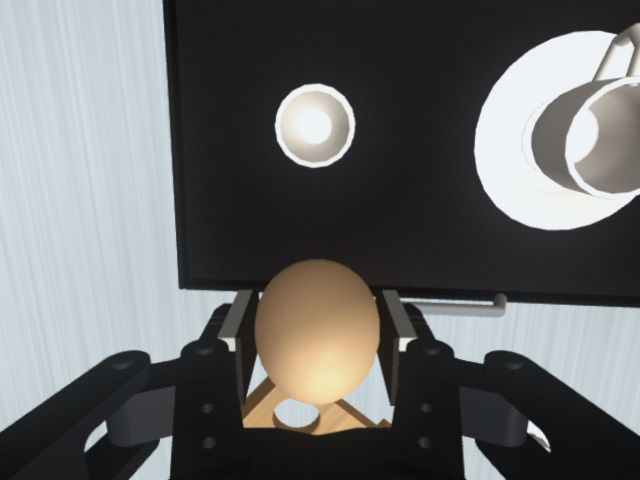

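The egg is held upright between the pads, and the egg cup's mouth spans columns 275–355 and rows 84–167. That puts its centre at about (449.3, 108.5).

Emit:
step_arm --pt "-1 25 0" --pt "-1 50 0" --pt "-1 64 0" --pt "-1 64 -25" --pt "-1 64 -55" --pt "-1 64 -75" --pt "-1 64 -84" --pt "-1 64 -86" --pt "-1 64 -88" --pt "-1 64 -88" --pt "-1 64 -88" --roll '[0,0,0,0,0,0,0,0,0,0,0]' --jaw '[35,35,35,35,35,35,35,35,35,35,35]'

```text
time: 17.95
position: [449.6, 108.3, 55.3]
tcp_rot: [0.0, 0.706, 0.708, 0.0]
force: [-0.2, -0.3, -1.9]
gripper_width: 42.5
finger_force: 25.6
```

Emit:
step_arm --pt "0 0 -2" --pt "0 0 -3" --pt "0 0 -4" --pt "0 0 -5" --pt "0 0 -6" --pt "0 0 -6" --pt "0 0 -6" --roll '[0,0,0,0,0,0,0]' --jaw '[35,35,35,35,35,35,35]'

```text
time: 18.82
position: [449.3, 108.3, 48.9]
tcp_rot: [0.0, 0.706, 0.708, 0.0]
force: [-0.5, -0.4, 1.0]
gripper_width: 42.4
finger_force: 25.8
```

Emit:
step_arm --pt "0 0 -0.5" --pt "0 0 -1" --pt "0 0 -1" --pt "0 0 -1" --roll '[0,0,0,0]' --jaw '[35,35,35,35]'

```text
time: 19.32
position: [449.6, 108.4, 48.7]
tcp_rot: [0.0, 0.706, 0.708, 0.0]
force: [-2.9, -0.2, 6.6]
gripper_width: 42.2
finger_force: 26.4
```

Contact at the expected height (48.7). Releasing, then a look.

Emit:
step_arm --pt "0 0 0" --pt "0 0 0" --pt "0 0 0" --pt "0 0 0" --pt "0 0 0" --pt "0 0 5" --pt "0 0 20" --pt "0 0 50" --pt "0 0 85" --pt "0 -15 120" --pt "0 -40 140" --pt "0 -40 140" --pt "0 -40 140" --roll '[0,0,0,0,0,0,0,0,0,0,0,0,0]' --jaw '[44,47,52,58,62,62,65,70,70,70,70,70,70]'

```text
time: 20.95
position: [449.0, 68.6, 187.5]
tcp_rot: [-0.0, 0.706, 0.708, -0.0]
force: [-0.1, -0.4, -0.6]
gripper_width: 69.9
finger_force: 0.0
```

Run:
```python
from h import *
print(observe()["position"])
p=wl(["egg_cup","egg_center","sugar_bowl"],"w7",dict(ZS,egg_center=62.8))
ell(p,"egg_center",62.8)
```

```text
[449.   68.6 187.5]
egg_cup none
egg_center [316.1 165.5] 0.76 at z 62.8 [448.  108.5  62.8] tri [450.5 -48.6 -20.8] [53.1, 99.8, 3.4, 146.9]
sugar_bowl none
egg_center ell [316.9 165.4] [66.9 68.7] at z 62.8 [448.5 108.6  62.8] 0.83
```

View pics/w7.png

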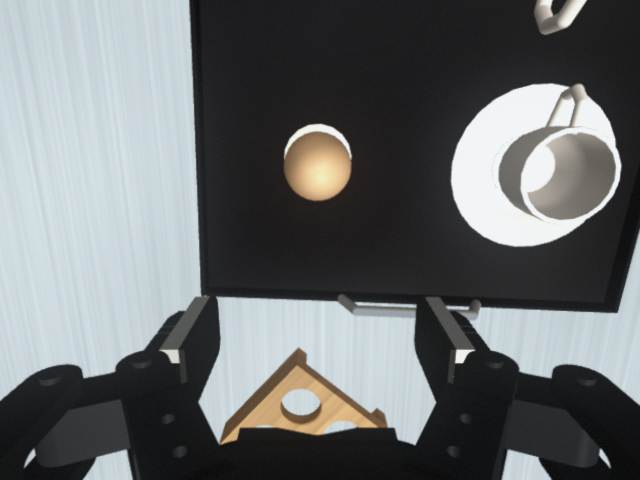

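The egg sits upright in the egg cup at (317,163). Next is the teapot lid.

Emit:
step_arm --pt "0 -30 0" --pt "0 -80 0" --pt "0 -135 0" --pt "0 -190 0" --pt "-5 -245 0" --pt "-10 -300 -10" --pt "-13 -345 -30" --pt "-13 -368 -58" --pt "-13 -368 -58" --pt "-13 -368 -58" --pt "-13 -368 -58" --roll '[0,0,0,0,0,0,0,0,0,0,0]' --jaw '[70,70,70,70,60,50,50,50,50,50,50]'

```text
time: 22.58
position: [437.1, -299.1, 131.2]
tcp_rot: [0.001, 0.706, 0.708, 0.0]
force: [-0.2, 0.7, -0.3]
gripper_width: 49.7
finger_force: 0.0
```

Run:
```python
from h import *
print(observe()["position"])
p=wl(["teapot_lid_knob"],"w8",ZS)
c=np.array([[436.5,-299,40]]);print(proj(p,c+10*np.array([[1,0,0],[-1,0,0],[0,1,0],[0,-1,0]])))
c=np.array([[436.5,-299,10]]);print(proj(p,c+41*np.array([[1,0,0],[-1,0,0],[0,1,0],[0,-1,0]])))
```

```text
[ 437.1 -299.1  131.2]
teapot_lid_knob none
[[333.2 239.9]
 [299.2 239.8]
 [316.3 223.4]
 [316.2 256. ]]
[[378.7 227. ]
 [253.8 226.6]
 [316.5 163.8]
 [316.1 284.8]]
```

View pics/w8.png

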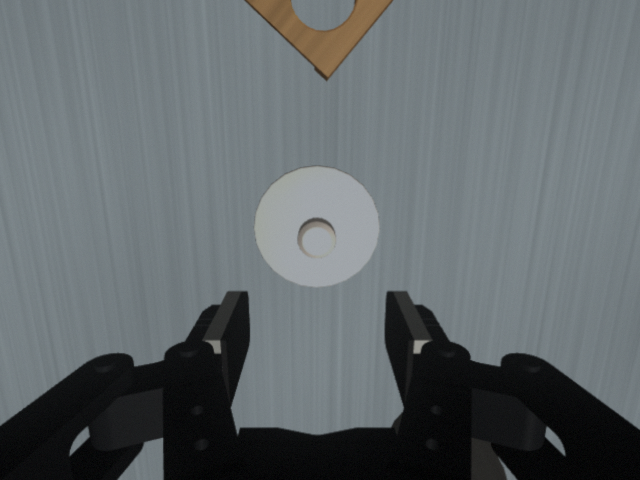

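The lid's edge spans columns 255–379 and rows 166–287, with the knob at (317,240). That puts its centre at (437, −300), straight below the tool.

Emit:
step_arm --pt "0 0 -30" --pt "0 0 -65" --pt "0 0 -92" --pt "0 0 -104" --pt "0 0 -108" --pt "0 0 -108" --pt "0 0 -108" --pt "0 0 -108" --pt "0 0 -108" --pt "0 0 -108" --pt "0 0 -108" --pt "0 0 -108" --roll '[0,0,0,0,0,0,0,0,0,0,0,0]' --jaw '[50,50,50,50,50,50,15,15,15,15,15,15]' --grip_force 40

```text
time: 24.18
position: [436.9, -300.1, 22.9]
tcp_rot: [0.001, 0.706, 0.708, 0.0]
force: [-1.5, 1.1, 5.2]
gripper_width: 21.0
finger_force: 39.2
```

Emit:
step_arm --pt "0 0 8" --pt "0 0 25" --pt "0 0 60" --pt "0 0 110" --pt "10 30 150" --pt "30 80 160" --pt "50 135 160" --pt "70 190 160" --pt "90 245 160" --pt "110 300 160" --pt "130 355 160" --pt "150 410 160" --pt "165 455 160" --pt "171 475 160" --pt "171 475 160" --pt "171 475 160" --roll '[0,0,0,0,0,0,0,0,0,0,0,0,0,0,0,0]' --jaw '[15,15,15,15,15,15,15,15,15,15,15,15,15,15,15,15]'

```text
time: 26.18
position: [607.2, 174.5, 182.4]
tcp_rot: [0.0, 0.706, 0.708, 0.0]
force: [-0.6, 0.0, -1.5]
gripper_width: 20.7
finger_force: 39.4
```

Run:
```python
from h import *
s=observe();print(s["position"],s["gripper_width"])
p=wl(["teapot","sugar_bowl"],"w9",ZS)
c=np.array([[606,272,80]]);print(proj(p,c+36*np.array([[1,0,0],[-1,0,0],[0,1,0],[0,-1,0]])))
t=cam("top")
for n,q in (("teapot",t),("sugar_bowl",t)):
    a=landmark_of(q,n)[0]; print(n,a["xy"],atz(q,a["xy"],4))
```

```text
[607.2 174.5 182.4] 20.674244387352122
teapot [317.1  80.1] 0.78 at z 4 [606.8 269.5   4. ] 
sugar_bowl [107.4  73.2] 0.57 at z 4 [456.3 273.3   4. ] 
[[381.5  63.6]
 [249.7  63.4]
 [315.6 -11.4]
 [315.6 131.7]]
teapot [166.9, 245.4] [610.7 269.8   4. ]Traceback (most recent call last):
  File "<stdin>", line 7, in <module>
IndexError: list index out of range
```

View pics/w9.png

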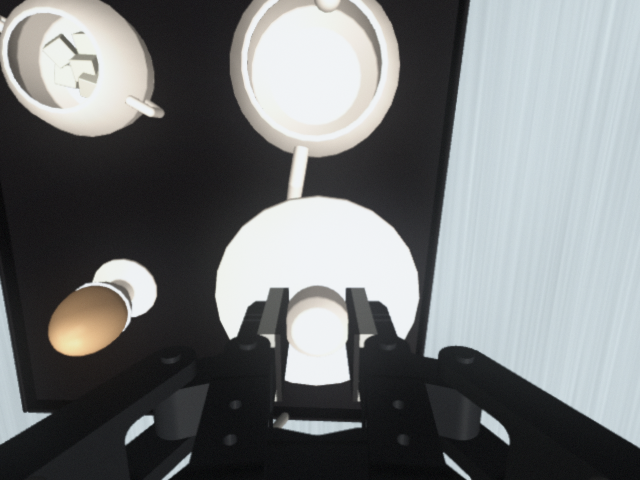

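The lid hangs level in the grip at (317,290). The teapot's mouth is at about (317,65) but is cut off at the top edge, and the sugar bowl is at (45,60). I'll back off and rise a little for a full view of both mouths.

Emit:
step_arm --pt "-20 -20 15" --pt "-40 -30 35" --pt "-50 -30 50" --pt "-50 -30 50" --pt "-50 -30 50" --pt "-50 -30 50" --roll '[0,0,0,0,0,0]' --jaw '[15,15,15,15,15,15]'

```text
time: 27.22
position: [557.3, 145.5, 230.5]
tcp_rot: [-0.001, 0.706, 0.708, -0.001]
force: [0.1, -1.3, -0.4]
gripper_width: 20.7
finger_force: 39.5
```

Run:
```python
from h import *
s=observe();print(s["position"])
p=wl(["teapot","sugar_bowl"],None,ZS)
np.save("w10.npy",p["color"]);pickle.dump({k:p[k] for k in("K","dist","Rw","tw")},open("w10.pkl","wb"))
im=cv2.resize(p["color"][0:240,60:480],None,fx=1.9,fy=1.9,interpolation=cv2.INTER_CUBIC)
a=np.linspace(0,2*np.pi,60)
for c,r,z in (((606.5,271),36,80),((455.5,273),24,64)):
    C=np.c_[c[0]+r*np.cos(a),c[1]+r*np.sin(a),0*a+z]; u=proj(p,C)
    print(u.min(0),u.max(0))
    for q in u: cv2.circle(im,tuple(((q-[60,0])*1.9).astype(int).tolist()),1,(0,0,255),-1)
cv2.imwrite("pics/w10.png",im)
```

```text
[557.3 145.5 230.5]
teapot [377.4  42.5] 0.87 at z 4 [605.1 272.7   4. ] tri [605.9 270.9   5.2] [1.8, 1.8]
sugar_bowl [193.1  39.4] 0.93 at z 4 [455.8 274.5   4. ] tri [456.  273.9   3.9] [0.6, 0.6]
[339.2 -40.7] [452.7  85.4]
[130.7 -14.9] [202.9  64.6]
```

View pics/w10.png

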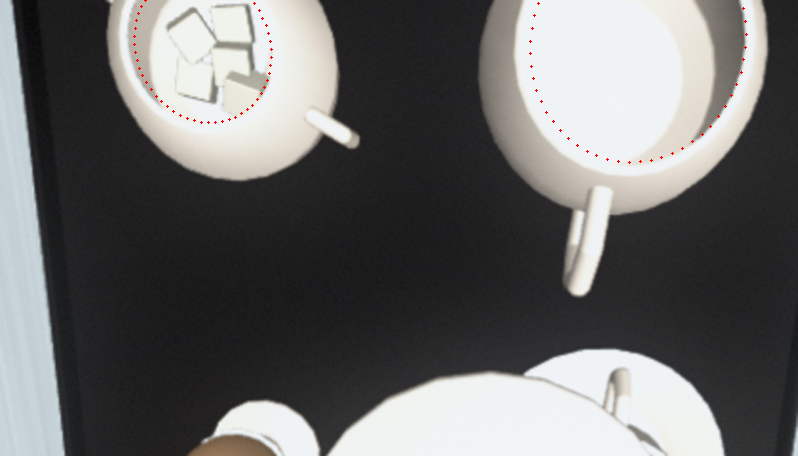

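The red circles, predicted for mouths at (606.5, 271) and (455.5, 273), lie on the inner edges of both mouths. Moving in with the teapot lid.

Emit:
step_arm --pt "15 40 0" --pt "32 85 0" --pt "45 115 0" --pt "49 125.5 0" --pt "49 125.5 -30" --pt "49 125.5 -75" --pt "49 125.5 -110" --pt "49 125.5 -122" --pt "49 125.5 -127" --pt "49 125.5 -127" --pt "49 125.5 -127" --roll '[0,0,0,0,0,0,0,0,0,0,0]' --jaw '[15,15,15,15,15,15,15,15,15,15,15]'

```text
time: 28.75
position: [607.0, 271.0, 106.6]
tcp_rot: [0.001, 0.706, 0.708, 0.001]
force: [1.0, 1.3, -1.5]
gripper_width: 20.6
finger_force: 39.5
```

Emit:
step_arm --pt "0 0 -2" --pt "0 0 -4" --pt "0 0 -6" --pt "0 0 -7" --pt "0 0 -8" --pt "0 0 -9" --pt "0 0 -9" --pt "0 0 -9" --roll '[0,0,0,0,0,0,0,0]' --jaw '[15,15,15,15,15,15,15,15]'

```text
time: 29.75
position: [606.3, 270.8, 95.9]
tcp_rot: [0.0, 0.706, 0.708, 0.0]
force: [-0.4, 0.1, -0.8]
gripper_width: 20.5
finger_force: 39.5
```

Emit:
step_arm --pt "0 0 -1" --pt "0 0 -2" --pt "0 0 -2.5" --pt "0 0 -2.5" --pt "0 0 -2.5" --roll '[0,0,0,0,0]' --jaw '[15,15,15,15,15]'

```text
time: 30.38
position: [606.4, 270.9, 93.9]
tcp_rot: [0.0, 0.706, 0.708, 0.0]
force: [-2.0, -0.8, 4.2]
gripper_width: 21.0
finger_force: 40.0
```

Emit:
step_arm --pt "0 0 0" --pt "0 0 0" --pt "0 0 0" --pt "0 0 0" --pt "0 0 5" --pt "0 0 20" --pt "0 0 50" --pt "0 0 85" --pt "-30 -30 110" --pt "-50 -75 120" --pt "-60 -110 120" --pt "-60 -110 120" --pt "-60 -110 120" --roll '[0,0,0,0,0,0,0,0,0,0,0,0,0]' --jaw '[24,28,34,40,45,45,50,50,50,50,50,50,50]'

```text
time: 32.0
position: [546.6, 161.2, 214.3]
tcp_rot: [0.0, 0.706, 0.708, 0.001]
force: [0.7, 0.6, -0.2]
gripper_width: 50.1
finger_force: 0.0
```

Run:
```python
from h import *
print(observe()["position"])
p=wl(["teapot_lid_knob","sugar_bowl"],"w11",dict(ZS,teapot_lid_knob=103))
c=np.array([[606,271,110]]);print(proj(p,c))
```

```text
[546.6 161.2 214.3]
teapot_lid_knob [424.3  39.4] 0.94 at z 103 [606.  272.2 103. ] tri [623.9 -84.4 468.1] [191.5, 126.1, 314.1]
sugar_bowl [199.6  62.6] 0.58 at z 4 [454.  271.3   4. ] tri [453.8 273.6  -0.7] [0.4, 1.8, 2.1]
[[427.4  39.5]]
```

View pics/w11.png

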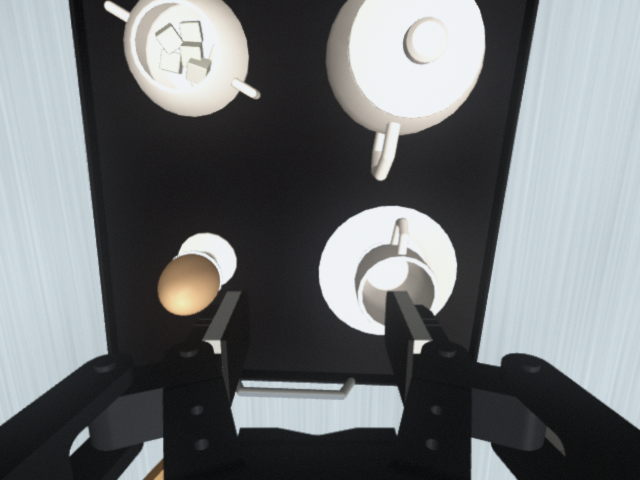

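The lid sits flush on the teapot with its knob at (427,40), exactly where a seated lid projects. Next is the sugar lid.

Emit:
step_arm --pt "10 -30 0" --pt "22 -85 0" --pt "35 -140 0" --pt "48 -195 -10" --pt "60 -245 -40" --pt "69 -280 -70" --pt "69 -289 -83" --pt "69 -289 -83" --pt "69 -289 -83" --pt "69 -289 -83" --roll '[0,0,0,0,0,0,0,0,0,0]' --jaw '[50,50,50,50,50,50,50,50,50,50]'

```text
time: 33.4
position: [616.0, -127.1, 132.0]
tcp_rot: [0.001, 0.706, 0.708, 0.001]
force: [0.3, -0.8, -0.1]
gripper_width: 49.9
finger_force: 0.0
```

Run:
```python
from h import *
print(observe()["position"])
p=wl(["sugar_lid_knob"],"w12",ZS)
m=ell(p,"sugar_lid_knob",9)
y,x=np.nonzero(m);print(x.min(),x.max(),y.min(),y.max())
c=np.array([[614.5,-128,9]]);print(proj(p,c+29*np.array([[1,0,0],[-1,0,0],[0,1,0],[0,-1,0]])),proj(p,[[614.5,-128,37]]))
```

```text
[ 616.  -127.1  132. ]
sugar_lid_knob [316.3 232.6] 0.83 at z 29 [ 615.5 -125.8   29. ] tri [ 614.5 -126.6   26.4] [1.0, 1.0]
sugar_lid_knob ell [313.1 224.4] [85.5 88. ] at z 9 [ 613.4 -125.7    9. ] 0.68
269 356 181 267
[[358.6 227.8]
 [271.  227.6]
 [314.9 184.1]
 [314.7 268.9]] [[314.6 239.8]]
```

View pics/w12.png

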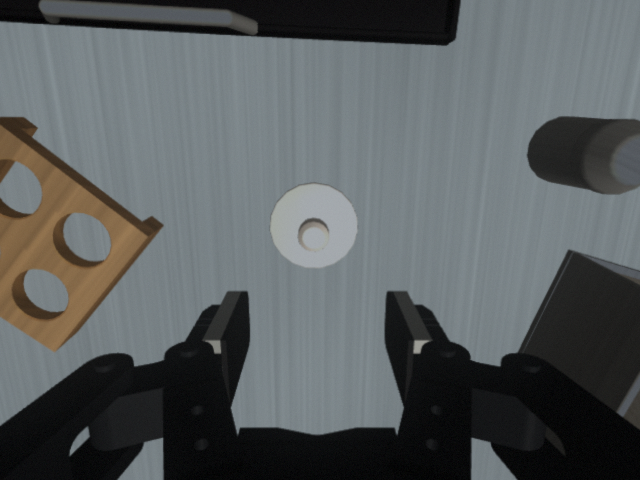

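The sugar lid spans columns 270–357 and rows 183–268, with the knob at (314,236). That puts it at about (614, −127), clear of its neighbours.

Emit:
step_arm --pt "-1 1 -30" --pt "-1 1 -65" --pt "-1 1 -95" --pt "-1 1 -108" --pt "-1 1 -112" --pt "-1 1 -112" --pt "-1 1 -112" --pt "-1 1 -112" --pt "-1 1 -112" --pt "-1 1 -112" --pt "-1 1 -112" --pt "-1 1 -112" --roll '[0,0,0,0,0,0,0,0,0,0,0,0]' --jaw '[50,50,50,50,50,50,12,12,12,12,12,12]'

```text
time: 35.05
position: [614.8, -127.4, 19.5]
tcp_rot: [0.001, 0.706, 0.708, 0.0]
force: [-1.6, -0.7, 5.9]
gripper_width: 16.5
finger_force: 39.2
```

Emit:
step_arm --pt "0 0 8" --pt "0 0 25" --pt "0 0 60" --pt "0 0 110" --pt "-10 20 150" --pt "-30 60 170" --pt "-50 105 180" --pt "-70 150 180" --pt "-90 195 180" --pt "-110 235 180" --pt "-140 265 180" --pt "-159 285 180" --pt "-159 285 180" --pt "-159 285 180" --roll '[0,0,0,0,0,0,0,0,0,0,0,0,0,0]' --jaw '[12,12,12,12,12,12,12,12,12,12,12,12,12,12]'

```text
time: 36.8
position: [455.7, 157.4, 199.0]
tcp_rot: [0.0, 0.706, 0.708, 0.0]
force: [-0.2, -0.3, 0.2]
gripper_width: 17.1
finger_force: 39.2
```

Run:
```python
from h import *
s=observe();print(s["position"],s["gripper_width"],s["finger_force"])
p=wl(["sugar_bowl","sugar_lid_knob"],None,ZS)
im=cv2.resize(p["color"][0:300,120:520],None,fx=2,fy=2,interpolation=cv2.INTER_CUBIC)
a=np.linspace(0,2*np.pi,60)
c,r,z=(455.5,273),24,64
u=proj(p,np.c_[c[0]+r*np.cos(a),c[1]+r*np.sin(a),0*a+z]);print(u.min(0),u.max(0))
for q in u: cv2.circle(im,tuple(((q-[120,0])*2).astype(int).tolist()),1,(0,0,255),-1)
cv2.imwrite("pics/w13.png",im)
```

```text
[455.7 157.4 199. ] 17.109027203600228 39.166717438492924
sugar_bowl [315.7  50.8] 0.76 at z 4 [454.4 274.2   4. ] tri [454.3 273.7   0.8] [0.5, 1.4, 2.4, 0.9]
sugar_lid_knob [318.9 320.6] 0.96 at z 29 [457.3  64.3  29. ] tri [ 559.6  -88.5 -133.9] [51.4, 97.4, 117.7]
[277.9  -6.8] [356.7  80.2]
```

View pics/w13.png

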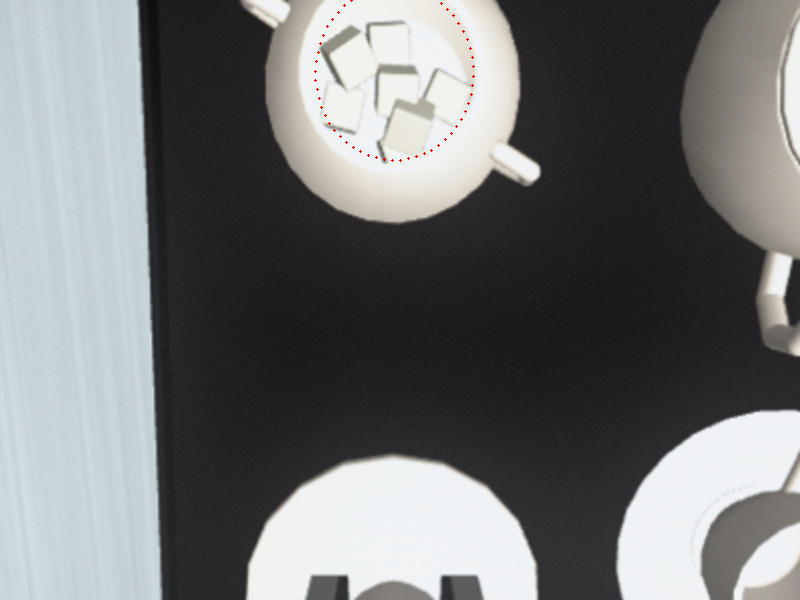

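The bowl's body spans columns 266–520 in the crop, with the mouth circle on it. That puts its centre at about (454.8, 273), and the lid is held level. Placing.

Emit:
step_arm --pt "-0.5 40 0" --pt "-0.5 85 0" --pt "-0.5 108 0" --pt "-0.5 115 0" --pt "-0.5 115 -30" --pt "-0.5 115 -70" --pt "-0.5 115 -98" --pt "-0.5 115 -108" --pt "-0.5 115 -112" --pt "-0.5 115 -112" --pt "-0.5 115 -112" --roll '[0,0,0,0,0,0,0,0,0,0,0]' --jaw '[12,12,12,12,12,12,12,12,12,12,12]'

```text
time: 38.33
position: [455.4, 273.0, 87.5]
tcp_rot: [0.0, 0.706, 0.708, 0.001]
force: [-0.4, 0.8, -0.7]
gripper_width: 17.0
finger_force: 39.2
```

Emit:
step_arm --pt "0 0 -2" --pt "0 0 -4" --pt "0 0 -6" --pt "0 0 -7.5" --pt "0 0 -9" --pt "0 0 -9" --pt "0 0 -9" --roll '[0,0,0,0,0,0,0]' --jaw '[12,12,12,12,12,12,12]'

```text
time: 39.2
position: [454.8, 272.8, 77.4]
tcp_rot: [0.0, 0.706, 0.708, 0.0]
force: [-0.3, -0.3, 0.1]
gripper_width: 16.9
finger_force: 39.2
```

Emit:
step_arm --pt "0 0 -1" --pt "0 0 -2" --pt "0 0 -2.5" --pt "0 0 -2.5" --pt "0 0 -2.5" --roll '[0,0,0,0,0]' --jaw '[12,12,12,12,12]'

```text
time: 39.83
position: [455.0, 272.9, 75.3]
tcp_rot: [0.0, 0.706, 0.708, 0.0]
force: [-2.4, -0.4, 5.0]
gripper_width: 16.9
finger_force: 39.6
```

Seated at the expected height (75.3). I'll release, back off, and take the final picture.

Emit:
step_arm --pt "0 0 0" --pt "0 0 0" --pt "0 0 0" --pt "0 0 0" --pt "0 0 5" --pt "0 0 20" --pt "0 0 50" --pt "0 0 90" --pt "10 -40 130" --pt "40 -90 150" --pt "70 -120 160" --pt "80 -130 160" --pt "80 -130 160" --pt "80 -130 160" --roll '[0,0,0,0,0,0,0,0,0,0,0,0,0,0]' --jaw '[20,24,30,36,40,40,45,50,50,50,50,50,50,50]'

```text
time: 41.58
position: [534.0, 143.8, 234.5]
tcp_rot: [-0.0, 0.706, 0.708, -0.0]
force: [-0.4, 0.2, 0.3]
gripper_width: 50.0
finger_force: 0.0
```

Run:
```python
from h import *
s=observe();print(s["position"],s["force"])
p=wl(["sugar_lid_knob","teapot_lid_knob","egg_center","espresso_cup_center"],"w14",dict(sugar_lid_knob=85,teapot_lid_knob=103,egg_center=62.8,espresso_cup_center=37))
print(proj(p,[[454.8,273,93],[606,271,111]]))
```

```text
[534.  143.8 234.5] [-0.4  0.2  0.3]
sugar_lid_knob [191.9  16.9] 0.59 at z 85 [454.  273.4  85. ] tri [540.7  29.6 103.1] [188.5, 149.7, 105.9, 244.6]
teapot_lid_knob [440.7  12.3] 0.58 at z 103 [606.1 272.6 103. ] tri [594.1 -16.1 479.2] [265.7, 200.7, 239.2, 224.6]
egg_center [210.8 255.5] 0.69 at z 62.8 [448.9 106.9  62.8] tri [440.2 -26.9 -46.8] [63.8, 129.4, 36.2, 122.6, 95.7]
espresso_cup_center [402.8 252.8] 0.74 at z 37 [607.3 101.2  37. ] tri [ 607.6 -108.   -37. ] [194.7, 198.7, 10.0, 209.4, 177.6]
[[189.5  14.7]
 [444.3  12.1]]
```

View pics/w14.png

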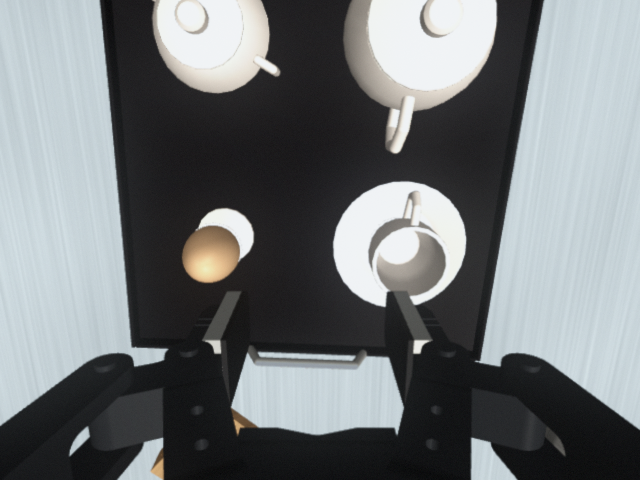

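Both lids are seated, with knobs at (191,15) and (444,13) as predicted. The egg is upright at (211,255) and the cup stands on its saucer at (405,255). Handing in.

```bash
python3 -c "
from cell import *
print(close_job())"
```

```text
the job is handed in; nothing more can be done
None
```

The breakfast tray is laid and the job handed in at about 42 s: the cup is on the saucer, the egg is upright in its cup, and both lids are home on their pots; the judge's verdict was not shown.

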